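# Dial 4-7-2 on the decade resistance box and switch it on

### The job

Set the decade resistance box to 472: with a light fingertip on their rims, never pressing or squeezing hard, roll the three thumbwheels until, from the robot's left to its right (the toggle is at the right-hand end), the yellow (4), violet (7) and red (2) facets sit squarely on top in line with the white index lines. Only when all three are right, push the red toggle fully over, away from the robot, to switch the box on. Leave everything else on the bench where it is.

Things in the scene. Friction and masses are not known exactly. Their poses are not given: they have to be found in the camera images.
- panel (a point): Centre of the top panel's surface of the decade resistance box, 60 mm above the bench. Its x axis points away from the robot across the box, y along the row of wheels to the robot's left, z up. The wheels stand through the panel at panel y = +72, +24, -24 mm, axles at x = 0 along y; white index lines at x = 0 lie beside each wheel. The red toggle is at y = -88 mm.
- wheel_a (a joint): Left wheel (should show yellow, 4: joint 2.513 rad). Facet n is centred on the very top at n x 0.6283 rad: 0 black, 1 brown, 2 red, 3 orange, 4 yellow, 5 green, 6 blue, 7 violet, 8 grey, 9 white. The value grows as the wheel's top moves in the panel's +x direction (away from the robot). Stops at -0.25 and 5.9 rad. No clicks.
- wheel_b (a joint): Middle wheel (should show violet, 7: joint 4.398 rad). Facets, direction and stops as wheel_a. Every wheel is 60 mm in diameter and 18 mm wide with a rubbery rim; a friction brake (0.05 N m, about 1.7 N along the rim) holds it where it is left.
- wheel_c (a joint): Right wheel (should show red, 2: joint 1.257 rad). Facets, direction and stops as wheel_a. A wheel may slip under the fingertip, so look at its value again after each stroke; it turns only while the tip lies over the top of the wheel, so long turns take several strokes.
- top_a (a point): Left wheel's nominal highest point, 27 mm above the panel. It is fixed to the case and does NOT follow the wheel: each axle's true height is up to 5 mm higher or lower, unmeasured, so find the rim by feel. Axles are sprung downwards, about 4 N per mm (bottoming after 7 mm). A press of 4 to 9 N carries the rim along with a tip sliding across the top; less slips.
- top_b (a point): Middle wheel's nominal highest point, 27 mm above the panel; true height, spring and press as for top_a.
- top_c (a point): Right wheel's nominal highest point, 27 mm above the panel; true height, spring and press as for top_a.
- toggle (a joint): Red toggle stick, 45 mm long, on a black block at the right-hand end of the panel. 0 = off, leaning towards the robot (panel -x) by about 0.5 rad; 1.0 = on, leaning away by about 0.5 rad. It stays where it is left; push it over in the panel's +x direction near its tip; a light push of a few newtons does it.
- toggle_tip (a point): Tip of the toggle stick; moves with it.
- screwdriver: Blue-handled screwdriver, 170 mm long, lying in front of the box (robot's side). Bystander. Origin at the underside, between handle and blade.
- parts_cup: Small white plastic cup, 54 mm wide, 45 mm high, beside the box's left end. Bystander. Origin at the middle of its underside.
- multimeter: Dark handheld meter 150 x 75 x 30 mm, lying. Bystander. Origin at the middle of its underside.
- circuit_board: Green circuit board 100 x 80 x 12 mm, lying behind the box. Bystander. Origin at the middle of its underside.
- solder_reel: Grey reel, 60 mm wide, 40 mm high. Bystander. Origin at the middle of its underside.
- flux_bottle: White bottle with yellow cap, 44 mm wide, 100 mm high. Bystander. Origin at the middle of its underside.
- cleaner_bottle: White bottle with blue cap, 60 mm wide, 150 mm high. Bystander. Origin at the middle of its underside.
- decade_box: The decade box with its wheels: slate-coloured case with dark grey top, 130 mm deep (x) by 236 mm wide (y) by 60 mm high, fixed to the bench. Origin at the centre of its underside, axes as panel.

How it is judged:
On the way, in this order (a step that is already met when the one before it is completed fails the run):
1. all three thumbwheels show 4-7-2 on top, the toggle still off (value of joint wheel_a between 2.343 and 2.683 rad and value of joint wheel_b between 4.228 and 4.568 rad and value of joint wheel_c between 1.087 and 1.427 rad and value of joint toggle below 0.4 rad), for 0.2 s.
2. the toggle is pushed over to on (value of joint toggle above 0.8 rad), for 0.2 s.
At the end, for the whole second after the job is handed in: wheel_a within 0.17 rad of 2.513 (yellow), wheel_b within 0.17 rad of 4.398 (violet), wheel_c within 0.17 rad of 1.257 (red), toggle beyond 0.8 (on) (value of joint wheel_a between 2.343 and 2.683 rad and value of joint wheel_b between 4.228 and 4.568 rad and value of joint wheel_c between 1.087 and 1.427 rad and value of joint toggle above 0.8 rad); the robot touches nothing.
It fails at once if the box or its wheels pressed or squeezed with more than 15 N (contact force between anything else and decade_box above 15 N).
It fails at once if the toggle thrown while a wheel is not at its digit (value of joint toggle above 0.6 rad and not (value of joint wheel_a between 2.343 and 2.683 rad and value of joint wheel_b between 4.228 and 4.568 rad and value of joint wheel_c between 1.087 and 1.427 rad)).
It fails at once if another thing on the bench shifted by more than 30 mm (distance of any of screwdriver, parts_cup, multimeter, circuit_board, solder_reel, flux_bottle, cleaner_bottle from where it was at the start of the episode above 0.03 m).
It also fails if it takes over 54 s, if anything falls off the work surface, if the arm or the gripper's body presses on something with over 40 N, if the wrist force passes 120 N, or if a joint passes its speed limit or range.

### The arm

A 6-joint arm with a two-finger parallel gripper is mounted at the origin on the work surface. World frame = base frame: x ahead of the robot, y to its left, z up, the work surface at z = 0. Lengths are in m, angles in rad, forces in N, time in s.
With the tool pointing down it reaches from about 0.35 to 0.725 m from the base axis. Payload 6 kg.
Tool frame: the origin (TCP) lies on the centre line of the jaws, within the pads' length; the fingertips stand 14 mm ahead of it and the grasp point (between the pads) lies 5 mm behind it; x points along the fingers, y is the direction in which the jaws open and shut, and the axes are right-handed (so a half turn about x gives the same grasp; the last joint's range is limited). The gripper opens to 85 mm and grips with 20 to 120 N. Pads are 22 mm wide; open, the fingers measure 114 mm over their backs; the gripper's body (76 mm by 85 mm) begins 54 mm behind the grasp point. The pads swing forward as they close: fully open they stand 13 mm farther back than shut.
Start: joints at [1.459, 0.04, 0.085, 0, -1.615, -0.334], TCP at [0.259, 0.541, 0.245] pointing down, gripper open.
Joint ranges: [-2.56, 2.56], [-1.29, 2.01], [-1.08, 1.49], [-3.29, 1.98], [-2.81, -0.18], [-2.99, 2.99]. Speed limits (rad/s): [2.57, 2.57, 3.01, 3.14, 3.14, 3.14].

### API

Orientations are given as [roll, pitch, yaw] about the fixed x, y, z axes, in that order (R = Rz(yaw) Ry(pitch) Rx(roll)).
In Python, from cell import bot gives the robot as it stands. The module is installed in compiled form; this text tells all that it offers.
- The arm moves only by the shell command python3 -m jog 'ROWS' [FORCE]. ROWS is JSON, a list of rows, each an object with "hand": the finger opening in m, from 0 to 0.0854; "xyz": the shift along the tool's x, y, z in m, a list of three; "rotation": the turn, a rotation vector about the tool's x, y, z in rad, a list of three. In form: [{"hand": hand, "xyz": [tx, ty, tz], "rotation": [rx, ry, rz]}, ...]. A call has 1 to 8 rows; each row is the pose to reach, as a shift and turn from the pose measured when the call began, along the tool's axes at that moment; what a row does not reach only later rows make up. A row lasts 1/8 s, in which the tool goes at most 62.5 mm and 10.7 degrees, less where a joint would pass 70% of its speed; a pose out of reach is approached as far as the arm can. A call with a gripper value outside its range is refused whole. The fingers move at their own pace and stop on an object; FORCE is the grip in N (left out, the last holds). Time passes only in rows, so rows that repeat a pose let the fingers close. It gives the time, the measured TCP pose, the force and the opening at its end, in the units of the state.
- bot.sense(): the state, without advancing time (a new reading comes with each control period).
- bot.snapshot(name): name is "scene" or "top" or "wrist"; returns a dict with "frame" (420x560x3 uint8, red, green, blue), "z_map" (420x560 float32, m along the optical axis (not along the pixel's ray), 0 where there is no reading), "mtx" (3x3 intrinsics, pixels), "dist" ([k1, k2, p1, p2, k3] as OpenCV has them; the pictures are not rectified), "cam_to_world" (4x4, takes a point from camera to world coordinates); the wrist camera has in their place "tool_from_camera" (4x4, takes a point from camera to tool coordinates, whose origin is the TCP and whose axes are the tool frame's). Camera axes: x right, y down, z forward; pixel columns grow to the right and rows downward; lengths in m; the calibration is good to about 2 mm. A picture is of the moment at which its call begins: read the wrist's pose just before it.
- bot.hand_in(): hands the job in, once; it reports no verdict.
The state is a dict: "time_s": time; "q": joint angles; "dq": joint speeds; "tau": joint torques, N m; "eef_pos": TCP position; "tool_rot": TCP orientation; "contact_force": force on the tool from outside, world axes, zero at the start; "ft_torque": the same for the moment, N m; "opening": finger opening in m.
Only numpy, scipy, OpenCV 4.12 (cv2) and the standard library are available. Lean on these libraries where they do the work, as an engineer would, in place of code of your own. Each camera call takes 0.05 s, during which the arm holds its last target.

## Working session

There is one attempt and no reset: what is moved stays moved. The work goes in short steps, Python scripts to look and compute and a shell command to move; the robot and the scene stay as the last step left them, time stands still between calls to the robot, and variables do not carry over. Pictures are saved under pics/ and viewed, and the job is handed in when it is done.

```bash
mkdir -p pics; ls; python3 - <<'E'
from cell import bot
import cv2,numpy as np
print(bot.sense())
for n in ["scene","top","wrist"]:
    s=bot.snapshot(n); cv2.imwrite(f"pics/{n}0.png",s["frame"][:,:,::-1])
    np.savez(f"{n}0.npz",**{k:v for k,v in s.items()})
    print(n,[ (k,np.round(v,4).tolist()) for k,v in s.items() if k not in("frame","z_map")])
E
```

```text
pics
{'time_s': 0.0, 'q': array([ 1.45873263e+00,  4.08348003e-02,  8.37766073e-02, -4.64788203e-04,
       -1.61551082e+00, -3.33745585e-01]), 'dq': array([ 7.55126238e-05,  9.56830019e-04,  6.79095551e-05, -1.07563422e-03,
        2.22903324e-04, -7.79756592e-04]), 'tau': array([-3.00368638e-04, -3.68201959e+01,  3.47406793e+01,  6.93235606e+00,
       -5.47084332e-03,  6.56269364e-06]), 'eef_pos': array([0.2584798 , 0.54111955, 0.24424678]), 'tool_rot': array([ 1.64834537,  1.56896383, -1.9390362 ]), 'contact_force': array([ 0.7510495 , -0.3317078 , -0.51261295]), 'ft_torque': array([-0.03124189, -0.01895361, -0.04772449]), 'opening': 0.08555381260063735}
scene [('mtx', [[420.6841, 0.0, 275.4464], [0.0, 420.6841, 206.7465], [0.0, 0.0, 1.0]]), ('dist', [0.0141, 0.0, 0.0, 0.0, 0.0]), ('cam_to_world', [[-0.1237, 0.6252, -0.7706, 1.398], [0.9922, 0.064, -0.1073, 0.1386], [-0.0178, -0.7778, -0.6282, 0.7902], [0.0, 0.0, 0.0, 1.0]])]
top [('mtx', [[397.3456, 0.0, 278.2179], [0.0, 397.3456, 212.971], [0.0, 0.0, 1.0]]), ('dist', [-0.0009, 0.0, 0.0, 0.0, 0.0]), ('cam_to_world', [[0.0294, -0.9868, 0.1592, 0.3454], [-0.9996, -0.0291, 0.0038, -0.0015], [0.0009, -0.1592, -0.9872, 1.2035], [0.0, 0.0, 0.0, 1.0]])]
wrist [('mtx', [[328.1434, 0.0, 276.83], [0.0, 328.1434, 205.9936], [0.0, 0.0, 1.0]]), ('dist', [-0.0804, 0.0, 0.0, 0.0, 0.0]), ('tool_from_camera', [[0.0012, -0.3072, 0.9516, -0.1292], [1.0, 0.0021, -0.0005, 0.0014], [-0.0018, 0.9516, 0.3072, -0.0784], [0.0, 0.0, 0.0, 1.0]])]
```

View pics/top0.png

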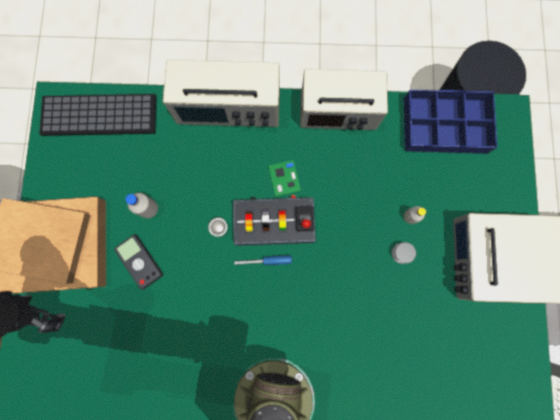

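View pics/scene0.png

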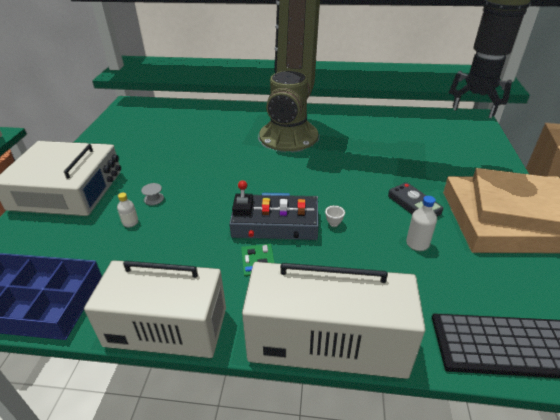

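View pics/wrist0.png

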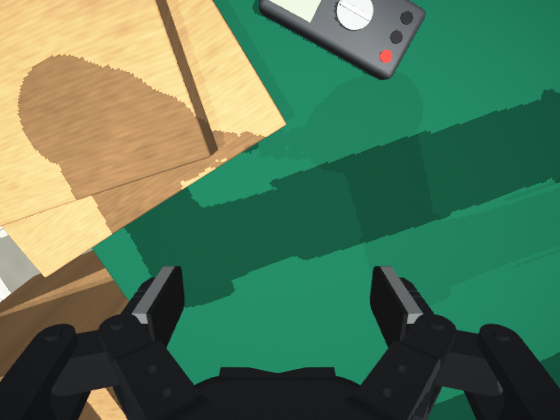

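```bash
cat > h.py <<'E'
import numpy as np,cv2
from scipy.spatial.transform import Rotation as R
def tcp(s):
    T=np.eye(4);T[:3,:3]=R.from_euler('xyz',s['tool_rot']).as_matrix();T[:3,3]=s['eef_pos'];return T
def cloud(d,T):
    h,w=d['z_map'].shape
    u,v=np.meshgrid(np.arange(w),np.arange(h))
    p=cv2.undistortPoints(np.stack([u,v],-1).reshape(-1,1,2).astype(np.float64),d['mtx'],d['dist']).reshape(h,w,2)
    P=np.dstack([p,np.ones((h,w))])*d['z_map'][...,None]
    return P@T[:3,:3].T+T[:3,3]
def proj(d,T,X):
    Ti=np.linalg.inv(T); 
    return cv2.projectPoints(np.asarray(X,float).reshape(-1,1,3),cv2.Rodrigues(Ti[:3,:3])[0],Ti[:3,3],d['mtx'],d['dist'])[0].reshape(-1,2)
E
python3 - <<'E'
from h import *
for n,r in [("top",(185,255,220,330)),("scene",(170,280,220,350))]:
    d=dict(np.load(n+"0.npz")); a,b,c,e=r
    cv2.imwrite(f"pics/{n}0c.png",cv2.resize(d['frame'][a:b,c:e,::-1],None,fx=5,fy=5,interpolation=cv2.INTER_CUBIC))
    P=cloud(d,d['cam_to_world']); z=P[...,2]
    m=(abs(z-.06)<.006)&(d['z_map']>0)&(P[...,0]>.4)&(P[...,0]<.65)&(abs(P[...,1])<.2)
    m=cv2.morphologyEx(m.astype(np.uint8),cv2.MORPH_OPEN,np.ones((3,3)))>0
    Q=P[m][:,:2].astype(np.float32); rc=cv2.minAreaRect(Q); print(n,m.sum(),rc,P[m][:,2].mean())
    k=m[:]; print(cv2.boxPoints(rc))
E
```

```text
top 2625 ((0.5097768902778625, 0.014706164598464966), (0.1299525499343872, 0.23524503409862518), 3.791644811630249) 0.06049226937123668
[[ 0.43716466  0.12777445]
 [ 0.452721   -0.10695567]
 [ 0.5823891  -0.09836212]
 [ 0.5668328   0.136368  ]]
scene 1904 ((0.511803925037384, 0.012632817029953003), (0.13212285935878754, 0.2352401614189148), 4.190027713775635) 0.060923025224626906
[[ 0.4373252   0.12511176]
 [ 0.45451292 -0.10949964]
 [ 0.5862826  -0.09984612]
 [ 0.5690949   0.13476527]]
```

```bash
python3 -c "
import cv2
print(cv2.imread('pics/top0c.png').shape,cv2.imread('pics/scene0c.png').shape)"
```

```text
(350, 550, 3) (550, 650, 3)
```

View pics/top0c.png

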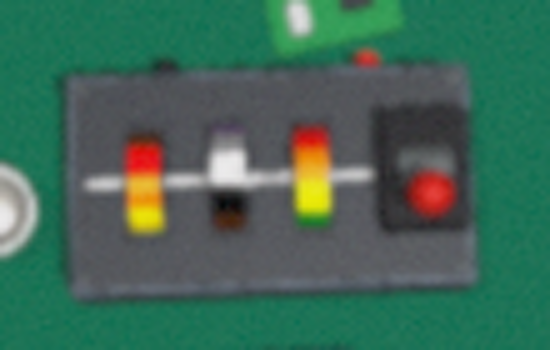

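View pics/scene0c.png

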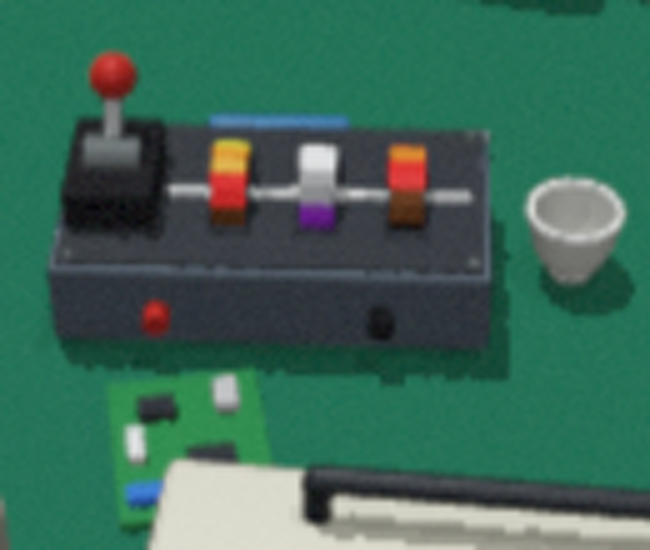

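```bash
cat >> h.py <<'E'
YAW=0.069; C=np.array([0.5106,0.0138,0.06])
Rp=R.from_euler('z',YAW).as_matrix()
def P2W(p): return C+Rp@np.asarray(p,float)
def W2P(w): return Rp.T@(np.asarray(w)-C)
def goal(sg=1):
    # tool x down; tool z = sg*panel x
    x=np.array([0,0,-1.]); z=sg*Rp[:,0]; y=np.cross(z,x); return np.stack([x,y,z],1)
def shift(s,p,sg=1,TIP=0.014):
    "tip to panel point p (m)"
    T=tcp(s); G=goal(sg); w=P2W(p)-G[:,0]*TIP
    print("xyz",np.round(T[:3,:3].T@(w-T[:3,3]),4),"rot",np.round(R.from_matrix(T[:3,:3].T@G).as_rotvec(),4))
def show(s):
    T=tcp(s);t=T[:3,3]+T[:3,0]*.014
    print("t",round(s['time_s'],2),"tip panel mm",np.round(W2P(t)*1e3,1),"F panel",np.round(Rp.T@s['contact_force'],2),"open",round(s['opening'],4))
    print("tilt",np.round(R.from_matrix(goal(1).T@T[:3,:3]).as_rotvec(),4))
E
python3 - <<'E'
from h import *
from cell import bot
s=bot.sense();print(tcp(s).round(3));show(s)
for sg in(1,-1): shift(s,[0,.072,.12],sg)
E
```

```text
[[-0.001 -0.431 -0.902  0.259]
 [-0.001 -0.902  0.431  0.541]
 [-1.     0.001 -0.     0.245]
 [ 0.     0.     0.     1.   ]]
t 0.15 tip panel mm [-215.1  543.5  170.5] F panel [0.6  0.35 0.11] open 0.0855
tilt [-2.6268e+00  1.9000e-03  3.0000e-04]
xyz [ 0.051   0.3044 -0.4194] rot [ 2.6268e+00 -1.9000e-03 -3.0000e-04]
xyz [ 0.051   0.3044 -0.4194] rot [-5.148e-01  2.000e-04 -1.400e-03]
```

```bash
python3 - <<'E'
from h import *
from cell import bot
shift(bot.sense(),[0,.024,.10],-1)
E
```

```text
xyz [ 0.071   0.3462 -0.443 ] rot [-5.148e-01  2.000e-04 -1.400e-03]
```

```bash
python3 -m jog '[{"hand":0,"xyz":[0,0.035,-0.045],"rotation":[-0.1,0,0]},{"hand":0,"xyz":[0,0.07,-0.09],"rotation":[-0.2,0,0]},{"hand":0,"xyz":[0,0.11,-0.14],"rotation":[-0.3,0,0]},{"hand":0,"xyz":[0,0.145,-0.185],"rotation":[-0.4,0,0]},{"hand":0,"xyz":[0,0.18,-0.23],"rotation":[-0.515,0,0]},{"hand":0,"xyz":[0,0.215,-0.275],"rotation":[-0.515,0,0]},{"hand":0,"xyz":[0,0.25,-0.32],"rotation":[-0.515,0,0]},{"hand":0,"xyz":[0,0.285,-0.365],"rotation":[-0.515,0,0]}]' 20; python3 - <<'E'
from h import *
from cell import bot
s=bot.sense();show(s);shift(s,[0,.024,.10],-1);print(s['q'])
E
```

```text
time_s: 1.15
eef_pos: [0.4654, 0.1249, 0.245]
tool_rot: [1.213, 1.57, -1.859]
contact_force: [1.4, 1.4, 0.1]
opening: 0.0002
t 1.15 tip panel mm [-37.5 113.9 171. ] F panel [1.5  1.29 0.1 ] open 0.0002
tilt [ 3.141e+00 -1.400e-03 -5.000e-04]
xyz [ 0.071   0.0899 -0.0374] rot [ 0.0006  0.0003 -0.0009]
[ 6.82698291e-01 -2.78331067e-01 -2.07108420e-01  5.40417532e-04
 -1.64280706e+00  9.57713119e-01]
```

```bash
python3 -m jog '[{"hand":0,"xyz":[0.03,0.045,-0.02],"rotation":[0,0,0]},{"hand":0,"xyz":[0.071,0.09,-0.037],"rotation":[0,0,0]},{"hand":0,"xyz":[0.071,0.09,-0.037],"rotation":[0,0,0]},{"hand":0,"xyz":[0.071,0.09,-0.037],"rotation":[0,0,0]}]'; python3 - <<'E'
from h import *
from cell import bot
s=bot.sense();show(s);d=bot.snapshot("wrist")
T=tcp(s)@d["tool_from_camera"]; np.savez("w1.npz",T=T,**d)
im=d["frame"][:,:,::-1].copy(); cv2.imwrite("pics/w1.png",im)
X=[P2W([x,y,z]) for x,y,z in [(0,.072,.027),(0,.024,.027),(0,-.024,.027),(0,0,0),(.065,.118,0),(.065,-.118,0),(-.065,.118,0)]]
print(proj(d,T,X).round(1))
P=cloud(d,T)
m=(abs(P[...,2]-.06)<.006)
q=np.array([W2P(p) for p in P.reshape(-1,3)]).reshape(P.shape)
m=(abs(q[...,0])<.06)&(abs(q[...,1])<.1)&(abs(q[...,2])<.008);print(m.sum(),q[m][:,2].mean(),np.median(q[m][:,2]))
for y in(.072,.024,-.024):
  k=(abs(q[...,1]-y)<.007)&(abs(q[...,0])<.004)&(q[...,2]>.015);print(y,k.sum(),q[k][:,2].mean()if k.sum() else 0)
  k=(abs(q[...,0])<.012)&(abs(q[...,1]-y)<.02)&(q[...,2]>.016);print("yrange",np.percentile(q[k][:,1],[1,99]))
  k=(abs(q[...,0])<.05)&(abs(q[...,1]-y)<.006)&(q[...,2]>.006);print("xrange",np.percentile(q[k][:,0],[1,99]))
E
```

```text
time_s: 1.65
eef_pos: [0.5086, 0.0375, 0.1744]
tool_rot: [1.478, 1.57, -1.594]
contact_force: [1.1, -0.3, -0.1]
opening: -0.0
t 1.65 tip panel mm [ -0.3  23.8 100.4] F panel [ 1.11 -0.4  -0.06] open -0.0
tilt [-3.1415e+00  1.9000e-03  2.0000e-04]
[[206.7 216.2]
 [274.9 216.4]
 [343.2 216.4]
 [305.9 204.7]
 [146.7 119.9]
 [466.1 121.8]
 [164.7 277.3]]
26801 0.0008136387638360707 0.0006913695397263996
0.072 253 0.05457170270862527
yrange [0.05237566 0.08261997]
xrange [-0.02126179  0.02583863]
0.024 601 0.10387439062683726
yrange [0.00578894 0.04361441]
xrange [-0.01927162  0.02557349]
-0.024 470 0.11221681529135263
yrange [-0.03718296 -0.00444067]
xrange [-0.02181782  0.02547682]
```

View pics/w1.png

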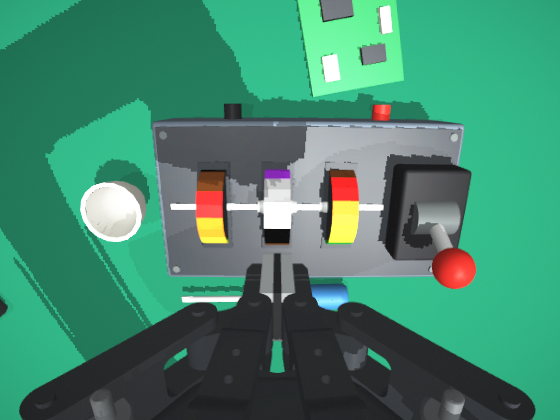

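```bash
cat >> h.py <<'E'
NM="black brown red orange yellow green blue violet grey white".split()
def height(d,T,y):
    P=cloud(d,T); q=(P-C)@Rp
    k=(abs(q[...,1]-y)<.006)&(abs(q[...,0])<.020)&(q[...,2]>.012)&(q[...,2]<.036)&(d['z_map']>0)
    p=q[k]
    if len(p)<20: return None
    # circle fit r=30mm
    from scipy.optimize import least_squares
    r=least_squares(lambda a:np.hypot(p[:,0]-a[0],p[:,2]-a[1])-.03,[0,-.003],loss='soft_l1',f_scale=.001)
    return r.x,len(p)
def strip(d,T,y,zc=-.003,xc=0,half=1.1,n=221):
    ph=np.linspace(half,-half,n); ys=np.linspace(.006,-.006,25)+y
    X=np.array([[P2W([xc+.03*np.sin(a),yy,zc+.03*np.cos(a)]) for yy in ys] for a in ph])
    uv=proj(d,T,X).reshape(n,25,2).astype(np.float32)
    return cv2.remap(d['frame'],uv[...,0],uv[...,1],cv2.INTER_LINEAR),ph
def strips(d,T,name,zs=None):
    o=[]
    for i,y in enumerate((.072,.024,-.024)):
        hh=height(d,T,y); print("abc"[i],"circle fit",None if hh is None else (np.round(hh[0]*1e3,1),hh[1]))
        zc=zs[i] if zs else -.003
        st,ph=strip(d,T,y,zc)
        st=cv2.resize(st,(150,663),interpolation=cv2.INTER_NEAREST)[:,:,::-1].copy()
        for a in np.arange(-1,1.01,.1):
            r=int((1.1-a)/2.2*662); cv2.line(st,(0,r),(25 if abs(a)>.01 else 150,r),(255,0,255),1)
            cv2.putText(st,"%.1f"%a,(28,r+4),0,.35,(255,0,255),1)
        o.append(st)
    cv2.imwrite(name,cv2.resize(np.hstack(o),(450,597)))
E
python3 - <<'E'
from h import *
d=dict(np.load("w1.npz"));strips(d,d['T'],"pics/s1.png")
E
```

```text
a circle fit (array([-0.9, -4.1]), 887)
b circle fit (array([-0.8, -1.1]), 898)
c circle fit (array([-1.2, -2.9]), 894)
```

View pics/s1.png

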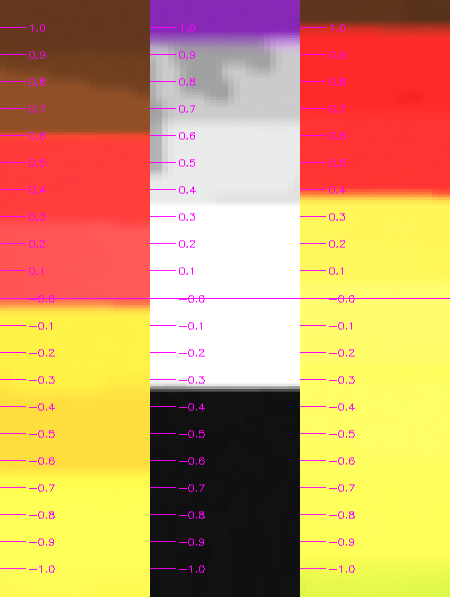

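```bash
echo "C=C-0.0009*Rp[:,0]" >> h.py; python3 - <<'E'
from h import *
from cell import bot
shift(bot.sense(),[-.009,.072,.031],-1)
E
```

```text
xyz [ 0.0701 -0.0477  0.0099] rot [ 0.001  -0.0013 -0.0007]
```

```bash
python3 -m jog '[{"hand":0,"xyz":[0.0,-0.048,0.01],"rotation":[0,0,0]},{"hand":0,"xyz":[0.03,-0.048,0.01],"rotation":[0,0,0]},{"hand":0,"xyz":[0.06,-0.048,0.01],"rotation":[0,0,0]},{"hand":0,"xyz":[0.07,-0.048,0.01],"rotation":[0,0,0]},{"hand":0,"xyz":[0.07,-0.048,0.01],"rotation":[0,0,0]},{"hand":0,"xyz":[0.07,-0.048,0.01],"rotation":[0,0,0]}]'; python3 - <<'E'
from h import *
from cell import bot
s=bot.sense();show(s);d=bot.snapshot("wrist");cv2.imwrite("pics/w2.png",d["frame"][:,:,::-1])
E
```

```text
time_s: 2.45
eef_pos: [0.4964, 0.0857, 0.1069]
tool_rot: [3.138, 1.567, 0.067]
contact_force: [-0.5, 0.8, 0.3]
opening: 0.0002
t 2.45 tip panel mm [-8.3 72.7 32.9] F panel [-0.41  0.87  0.25] open 0.0002
tilt [ 3.1402 -0.      0.006 ]
```

View pics/w2.png

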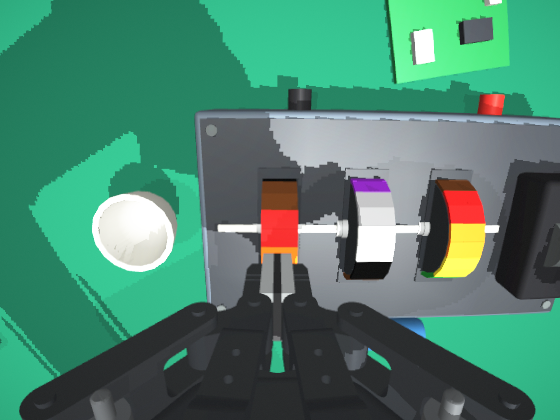

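```bash
python3 -m jog '[{"hand":0,"xyz":[0.002,0,0],"rotation":[0,0,0]},{"hand":0,"xyz":[0.004,0,0],"rotation":[0,0,0]},{"hand":0,"xyz":[0.005,0,0],"rotation":[0,0,0]},{"hand":0,"xyz":[0.005,0,0],"rotation":[0,0,0]}]'; python3 -c "
from h import *
from cell import bot
show(bot.sense())"
python3 -m jog '[{"hand":0,"xyz":[0.0005,0,0],"rotation":[0,0,0]},{"hand":0,"xyz":[0.001,0,0],"rotation":[0,0,0]},{"hand":0,"xyz":[0.001,0,0],"rotation":[0,0,0]}]';  python3 -c "
from h import *
from cell import bot
show(bot.sense())"
```

```text
time_s: 3.0
eef_pos: [0.4963, 0.0856, 0.1015]
tool_rot: [3.124, 1.567, 0.053]
contact_force: [0.7, -0.1, 0.2]
opening: -0.0
t 3.0 tip panel mm [-8.4 72.6 27.5] F panel [ 0.71 -0.16  0.23] open -0.0
tilt [ 3.1405e+00 -1.0000e-04  5.3000e-03]
time_s: 3.38
eef_pos: [0.4963, 0.0856, 0.1005]
tool_rot: [3.111, 1.568, 0.04]
contact_force: [0.3, -0.6, 0.9]
opening: -0.0003
t 3.38 tip panel mm [-8.4 72.6 26.5] F panel [ 0.23 -0.63  0.85] open -0.0003
tilt [ 3.1404e+00 -2.0000e-04  5.2000e-03]
```

```bash
cat > st.py <<'E'
from h import *
from cell import bot
show(bot.sense())
E
python3 -m jog '[{"hand":0,"xyz":[0.0005,0,0],"rotation":[0,0,0]},{"hand":0,"xyz":[0.001,0,0],"rotation":[0,0,0]},{"hand":0,"xyz":[0.001,0,0],"rotation":[0,0,0]}]';  python3 st.py
```

```text
time_s: 3.75
eef_pos: [0.4963, 0.0856, 0.0995]
tool_rot: [3.108, 1.567, 0.036]
contact_force: [-0.5, -0.2, 0.4]
opening: 0.0
t 3.75 tip panel mm [-8.4 72.6 25.5] F panel [-0.52 -0.14  0.44] open 0.0
tilt [ 3.1404e+00 -2.0000e-04  5.3000e-03]
```

```bash

python3 -m jog '[{"hand":0,"xyz":[0.0005,0,0],"rotation":[0,0,0]},{"hand":0,"xyz":[0.001,0,0],"rotation":[0,0,0]},{"hand":0,"xyz":[0.001,0,0],"rotation":[0,0,0]}]';  python3 st.py
```

```text
time_s: 4.12
eef_pos: [0.4964, 0.0856, 0.0988]
tool_rot: [3.113, 1.567, 0.042]
contact_force: [-1.6, -0.3, 3.5]
opening: -0.0001
t 4.12 tip panel mm [-8.3 72.6 24.8] F panel [-1.57 -0.23  3.53] open -0.0001
tilt [ 3.1403e+00 -2.0000e-04  5.7000e-03]
```

```bash

python3 -m jog '[{"hand":0,"xyz":[0.0008,0,0],"rotation":[0,0,0]},{"hand":0,"xyz":[0.0008,0,0],"rotation":[0,0,0]},{"hand":0,"xyz":[0.0008,0,-0.002],"rotation":[0,0,0]},{"hand":0,"xyz":[0.0008,0,-0.004],"rotation":[0,0,0]}]';  python3 st.py
```

```text
time_s: 4.62
eef_pos: [0.5007, 0.0859, 0.0983]
tool_rot: [3.112, 1.567, 0.041]
contact_force: [-2.1, 0.3, 3.8]
opening: -0.0002
t 4.62 tip panel mm [-4.  72.6 24.3] F panel [-2.13  0.4   3.83] open -0.0002
tilt [ 3.1403e+00 -2.0000e-04  6.5000e-03]
```

```bash

python3 -m jog '[{"hand":0,"xyz":[0.0006,0,-0.002],"rotation":[0,0,0]},{"hand":0,"xyz":[0.0006,0,-0.004],"rotation":[0,0,0]},{"hand":0,"xyz":[0.0006,0,-0.006],"rotation":[0,0,0]},{"hand":0,"xyz":[0.0006,0,-0.008],"rotation":[0,0,0]}]';  python3 st.py
```

```text
time_s: 5.12
eef_pos: [0.509, 0.0864, 0.0981]
tool_rot: [3.099, 1.566, 0.027]
contact_force: [-1.7, 0.5, 5.8]
opening: -0.0002
t 5.12 tip panel mm [ 4.4 72.5 24.1] F panel [-1.63  0.61  5.82] open -0.0002
tilt [ 3.1403e+00 -3.0000e-04  7.4000e-03]
```

```bash

python3 -m jog '[{"hand":0,"xyz":[0.0,0,-0.0025],"rotation":[0,0,0]},{"hand":0,"xyz":[0.0,0,-0.005],"rotation":[0,0,0]},{"hand":0,"xyz":[-0.004,0,-0.005],"rotation":[0,0,0]},{"hand":0,"xyz":[-0.015,0,-0.005],"rotation":[0,0,0]},{"hand":0,"xyz":[-0.015,0,0.015],"rotation":[0,0,0]},{"hand":0,"xyz":[-0.015,0,0.015],"rotation":[0,0,0]}]';  cat > look.py <<'E'
from h import *
from cell import bot
import sys
s=bot.sense();show(s);d=bot.snapshot("wrist");T=tcp(s)@d["tool_from_camera"];n=sys.argv[1]
np.savez(n+".npz",T=T,**d)
cv2.imwrite(f"pics/{n}.png",d["frame"][:,:,::-1]);strips(d,T,f"pics/{n}s.png",[-.0045,-.0015,-.003])
E
python3 look.py w3
```

```text
time_s: 5.88
eef_pos: [0.4936, 0.0855, 0.1136]
tool_rot: [-3.054, 1.565, 0.159]
contact_force: [0.8, 0.3, -0.2]
opening: -0.0
t 5.88 tip panel mm [-11.   72.7  39.6] F panel [ 0.8   0.27 -0.22] open -0.0
tilt [3.1398e+00 8.0000e-04 8.6000e-03]
a circle fit (array([ 0.2, -4.1]), 1319)
b circle fit (array([-0.2, -1. ]), 1585)
c circle fit (array([-0.1, -2.9]), 1432)
```

View pics/w3s.png

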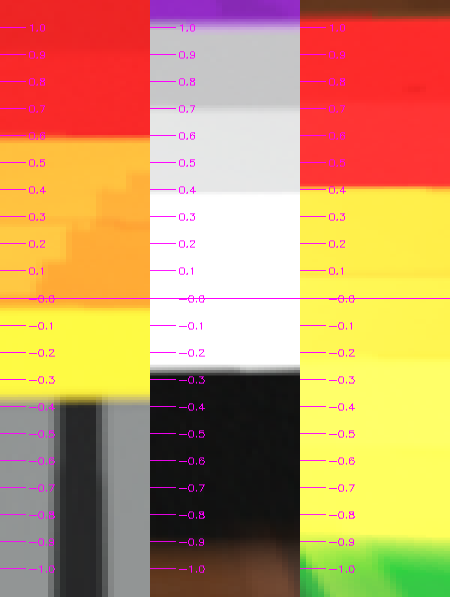

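View pics/w3.png

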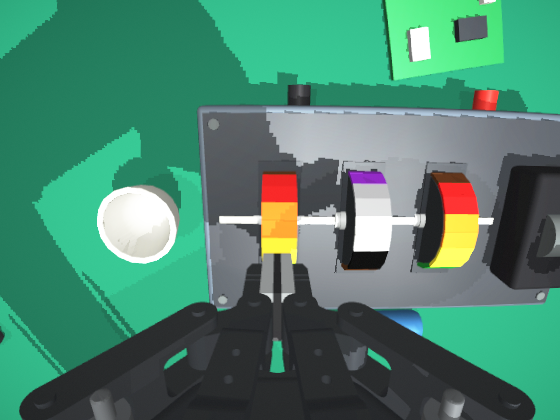

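```bash

python3 -m jog '[{"hand":0,"xyz":[0.008,0,-0.005],"rotation":[0,0,0]},{"hand":0,"xyz":[0.0125,0,-0.005],"rotation":[0,0,0]},{"hand":0,"xyz":[0.0140,0,-0.005],"rotation":[0,0,0]},{"hand":0,"xyz":[0.0148,0,-0.005],"rotation":[0,0,0]},{"hand":0,"xyz":[0.0155,0,-0.005],"rotation":[0,0,0]},{"hand":0,"xyz":[0.0155,0,-0.005],"rotation":[0,0,0]}]'; python3 st.py
```

```text
time_s: 6.68
eef_pos: [0.4993, 0.0858, 0.0986]
tool_rot: [-3.114, 1.565, 0.099]
contact_force: [-1.2, -0.7, 3.4]
opening: 0.0001
t 6.67 tip panel mm [-5.4 72.6 24.6] F panel [-1.28 -0.61  3.41] open 0.0001
tilt [3.1398e+00 3.0000e-04 9.7000e-03]
```

```bash

python3 -m jog '[{"hand":0,"xyz":[0.0012,0,0],"rotation":[0,0,0]},{"hand":0,"xyz":[0.0012,0,-0.002],"rotation":[0,0,0]},{"hand":0,"xyz":[0.0012,0,-0.004],"rotation":[0,0,0]},{"hand":0,"xyz":[0.0012,0,-0.006],"rotation":[0,0,0]},{"hand":0,"xyz":[0.0012,0,-0.0085],"rotation":[0,0,0]},{"hand":0,"xyz":[0.0012,0,-0.011],"rotation":[0,0,0]},{"hand":0,"xyz":[0.0012,0,-0.011],"rotation":[0,0,0]}]'; python3 st.py
python3 -m jog '[{"hand":0,"xyz":[-0.004,0,0],"rotation":[0,0,0]},{"hand":0,"xyz":[-0.02,0,0],"rotation":[0,0,0]},{"hand":0,"xyz":[-0.02,0.048,0.016],"rotation":[0,0,0]},{"hand":0,"xyz":[-0.02,0.048,0.016],"rotation":[0,0,0]},{"hand":0,"xyz":[-0.02,0.048,0.016],"rotation":[0,0,0]}]'
python3 look.py w4
```

```text
time_s: 7.55
eef_pos: [0.5107, 0.0865, 0.0981]
tool_rot: [-3.13, 1.563, 0.082]
contact_force: [-1.4, -1.0, 5.3]
opening: 0.0
t 7.55 tip panel mm [ 6.2 72.6 24.1] F panel [-1.48 -0.87  5.27] open 0.0
tilt [3.1397e+00 1.0000e-04 1.1600e-02]
time_s: 8.18
eef_pos: [0.4982, 0.0377, 0.1186]
tool_rot: [-3.07, 1.563, 0.142]
contact_force: [0.1, -0.1, -0.1]
opening: 0.0001
t 8.18 tip panel mm [-9.7 24.7 44.6] F panel [ 0.07 -0.11 -0.06] open 0.0001
tilt [3.1402e+00 9.0000e-04 1.2800e-02]
a circle fit (array([-0., -4.]), 1464)
b circle fit (array([-0.1, -1. ]), 1290)
c circle fit (array([-0.3, -2.9]), 1486)
```

View pics/w4s.png

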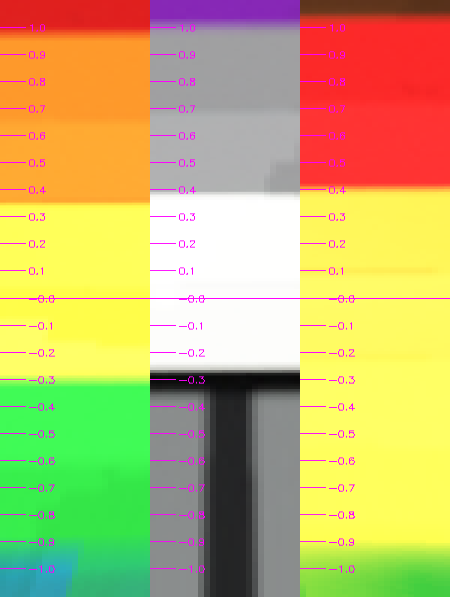

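View pics/w4.png

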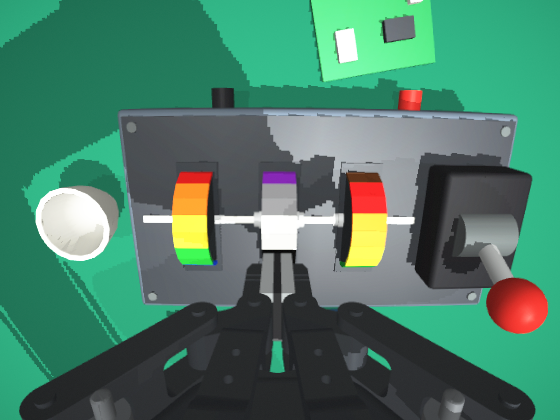

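```bash

python3 -m jog '[{"hand":0,"xyz":[0,0,-0.010],"rotation":[0,0,0]},{"hand":0,"xyz":[0.002,0,-0.019],"rotation":[0,0,0]},{"hand":0,"xyz":[0.01,0,-0.019],"rotation":[0,0,0]},{"hand":0,"xyz":[0.0135,0,-0.019],"rotation":[0,0,0]},{"hand":0,"xyz":[0.015,0,-0.019],"rotation":[0,0,0]},{"hand":0,"xyz":[0.015,0,-0.019],"rotation":[0,0,0]}]'; python3 st.py
python3 -m jog '[{"hand":0,"xyz":[0.0005,0,0],"rotation":[0,0,0]},{"hand":0,"xyz":[0.001,0,0],"rotation":[0,0,0]},{"hand":0,"xyz":[0.001,0,0],"rotation":[0,0,0]}]';  python3 st.py
```

```text
time_s: 8.98
eef_pos: [0.5172, 0.0392, 0.1035]
tool_rot: [-3.094, 1.563, 0.118]
contact_force: [-0.2, 0.7, -0.3]
opening: 0.0
t 8.97 tip panel mm [ 9.3 24.9 29.5] F panel [-0.12  0.69 -0.3 ] open 0.0
tilt [3.1396e+00 6.0000e-04 1.2200e-02]
time_s: 9.35
eef_pos: [0.5173, 0.0393, 0.1027]
tool_rot: [-3.087, 1.563, 0.125]
contact_force: [-1.0, 0.9, 0.6]
opening: 0.0002
t 9.35 tip panel mm [ 9.4 25.  28.7] F panel [-0.94  0.99  0.6 ] open 0.0002
tilt [3.1395e+00 7.0000e-04 1.2800e-02]
```

```bash

python3 -m jog '[{"hand":0,"xyz":[0.0005,0,0],"rotation":[0,0,0]},{"hand":0,"xyz":[0.001,0,0],"rotation":[0,0,0]},{"hand":0,"xyz":[0.001,0,0],"rotation":[0,0,0]}]';  python3 st.py
```

```text
time_s: 9.72
eef_pos: [0.5174, 0.0393, 0.102]
tool_rot: [-3.094, 1.562, 0.119]
contact_force: [-1.2, -0.3, 2.6]
opening: 0.0001
t 9.72 tip panel mm [ 9.5 24.9 28. ] F panel [-1.18 -0.23  2.6 ] open 0.0001
tilt [3.1395e+00 6.0000e-04 1.3300e-02]
```

```bash

python3 -m jog '[{"hand":0,"xyz":[0.0006,0,0],"rotation":[0,0,0]},{"hand":0,"xyz":[0.0012,0,0],"rotation":[0,0,0]},{"hand":0,"xyz":[0.0012,0,0.002],"rotation":[0,0,0]},{"hand":0,"xyz":[0.0012,0,0.004],"rotation":[0,0,0]}]';  python3 st.py
```

```text
time_s: 10.22
eef_pos: [0.5139, 0.0391, 0.1014]
tool_rot: [-3.085, 1.56, 0.128]
contact_force: [1.1, 0.5, 4.3]
opening: -0.0002
t 10.22 tip panel mm [ 6.1 25.  27.4] F panel [1.15 0.39 4.28] open -0.0002
tilt [3.1394e+00 9.0000e-04 1.6300e-02]
```

```bash

python3 -m jog '[{"hand":0,"xyz":[0.0007,0,0.002],"rotation":[0,0,0]},{"hand":0,"xyz":[0.0007,0,0.004],"rotation":[0,0,0]},{"hand":0,"xyz":[0.0007,0,0.006],"rotation":[0,0,0]},{"hand":0,"xyz":[0.0007,0,0.008],"rotation":[0,0,0]},{"hand":0,"xyz":[0.0007,0,0.010],"rotation":[0,0,0]}]';  python3 st.py
python3 -m jog '[{"hand":0,"xyz":[0.0,0,0.002],"rotation":[0,0,0]},{"hand":0,"xyz":[0.0,0,0.004],"rotation":[0,0,0]},{"hand":0,"xyz":[0.0,0,0.005],"rotation":[0,0,0]}]';  python3 st.py
```

```text
time_s: 10.85
eef_pos: [0.5043, 0.0385, 0.1012]
tool_rot: [-3.082, 1.559, 0.131]
contact_force: [2.0, 1.0, 4.9]
opening: -0.0001
t 10.85 tip panel mm [-3.5 25.  27.2] F panel [2.07 0.88 4.92] open -0.0001
tilt [3.1392e+00 1.2000e-03 1.8800e-02]
time_s: 11.22
eef_pos: [0.4993, 0.0381, 0.1012]
tool_rot: [-3.076, 1.559, 0.137]
contact_force: [1.4, -0.1, 5.0]
opening: 0.0005
t 11.22 tip panel mm [-8.6 25.  27.2] F panel [ 1.41 -0.21  4.98] open 0.0005
tilt [3.1392e+00 1.3000e-03 1.9200e-02]
```

```bash

python3 -m jog '[{"hand":0,"xyz":[-0.004,0,0],"rotation":[0,0,0]},{"hand":0,"xyz":[-0.017,0,0],"rotation":[0,0,0]},{"hand":0,"xyz":[-0.017,0,0],"rotation":[0,0,0]}]'
python3 look.py w5;python3 -c "
from h import *
from cell import bot
shift(bot.sense(),[.0095,.024,.0285],-1)"
```

```text
time_s: 11.6
eef_pos: [0.4994, 0.0382, 0.1192]
tool_rot: [-3.057, 1.557, 0.156]
contact_force: [0.2, -1.1, -0.0]
opening: -0.0003
t 11.6 tip panel mm [-8.4 25.1 45.2] F panel [ 0.09 -1.07 -0.03] open -0.0003
tilt [3.1392e+00 1.8000e-03 2.0900e-02]
a circle fit (array([-0.1, -4. ]), 1444)
b circle fit (array([-0.1, -1. ]), 1241)
c circle fit (array([-0.3, -2.9]), 1457)
xyz [ 0.0163  0.0012 -0.0182] rot [ 0.0022 -0.0125  0.0012]
```

View pics/w5s.png

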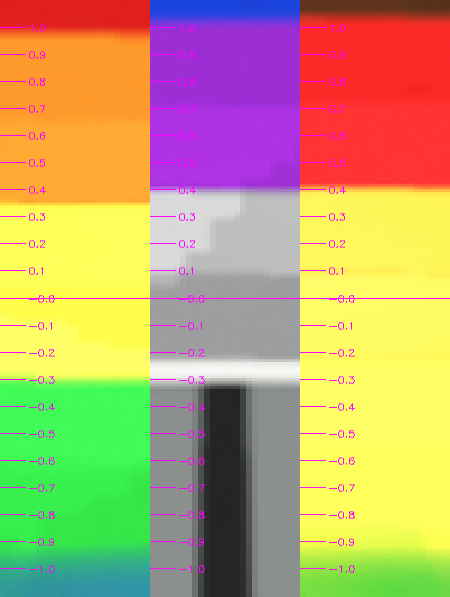

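```bash

python3 -m jog '[{"hand":0,"xyz":[0.0,0.001,-0.0185],"rotation":[0.002,-0.0125,0.001]},{"hand":0,"xyz":[0.009,0.001,-0.0185],"rotation":[0.002,-0.0125,0.001]},{"hand":0,"xyz":[0.014,0.001,-0.0185],"rotation":[0.002,-0.0125,0.001]},{"hand":0,"xyz":[0.016,0.001,-0.0185],"rotation":[0.002,-0.0125,0.001]},{"hand":0,"xyz":[0.017,0.001,-0.0185],"rotation":[0.002,-0.0125,0.001]},{"hand":0,"xyz":[0.0175,0.001,-0.0185],"rotation":[0.002,-0.0125,0.001]},{"hand":0,"xyz":[0.0175,0.001,-0.0185],"rotation":[0.002,-0.0125,0.001]}]'; python3 st.py
```

```text
time_s: 12.52
eef_pos: [0.518, 0.0385, 0.1018]
tool_rot: [-2.968, 1.57, 0.243]
contact_force: [-2.0, -0.0, 3.3]
opening: 0.0
t 12.53 tip panel mm [10.  24.1 27.8] F panel [-1.98  0.1   3.26] open 0.0
tilt [3.1413e+00 2.0000e-04 1.1000e-03]
```

```bash

python3 -m jog '[{"hand":0,"xyz":[0.0007,0,0],"rotation":[0,0,0]},{"hand":0,"xyz":[0.0012,0,0.001],"rotation":[0,0,0]},{"hand":0,"xyz":[0.0012,0,0.003],"rotation":[0,0,0]},{"hand":0,"xyz":[0.0014,0,0.005],"rotation":[0,0,0]},{"hand":0,"xyz":[0.0016,0,0.007],"rotation":[0,0,0]},{"hand":0,"xyz":[0.0016,0,0.009],"rotation":[0,0,0]}]'; python3 st.py
```

```text
time_s: 13.28
eef_pos: [0.5096, 0.038, 0.101]
tool_rot: [-3.052, 1.568, 0.159]
contact_force: [2.5, -0.8, 5.7]
opening: -0.0001
t 13.28 tip panel mm [ 1.6 24.2 27. ] F panel [ 2.44 -1.    5.67] open -0.0001
tilt [3.1411e+00 4.0000e-04 4.4000e-03]
```

```bash

python3 -m jog '[{"hand":0,"xyz":[0,0,0.002],"rotation":[0,0,0]},{"hand":0,"xyz":[0,0,0.004],"rotation":[0,0,0]},{"hand":0,"xyz":[0,0,0.006],"rotation":[0,0,0]},{"hand":0,"xyz":[0,0,0.008],"rotation":[0,0,0]},{"hand":0,"xyz":[0,0,0.010],"rotation":[0,0,0]},{"hand":0,"xyz":[0,0,0.0105],"rotation":[0,0,0]}]'; python3 st.py
python3 -m jog '[{"hand":0,"xyz":[-0.004,0,0],"rotation":[0,0,0]},{"hand":0,"xyz":[-0.017,0,0],"rotation":[0,0,0]},{"hand":0,"xyz":[-0.017,0,0],"rotation":[0,0,0]}]'
python3 look.py w6;python3 -c "
from h import *
from cell import bot
shift(bot.sense(),[.0095,.024,.0285],-1)"
```

```text
time_s: 14.02
eef_pos: [0.4991, 0.0373, 0.1011]
tool_rot: [-3.021, 1.568, 0.191]
contact_force: [1.4, -0.3, 4.7]
opening: -0.0003
t 14.03 tip panel mm [-9.  24.2 27.1] F panel [ 1.34 -0.37  4.66] open -0.0003
tilt [3.141e+00 6.000e-04 4.900e-03]
time_s: 14.4
eef_pos: [0.4993, 0.0374, 0.1191]
tool_rot: [-2.944, 1.567, 0.267]
contact_force: [-0.4, 0.3, -0.0]
opening: 0.0001
t 14.4 tip panel mm [-8.7 24.4 45.1] F panel [-0.41  0.33 -0.  ] open 0.0001
tilt [3.141e+00 1.300e-03 6.400e-03]
a circle fit (array([-0., -4.]), 1448)
b circle fit (array([-0. , -1.1]), 1237)
c circle fit (array([-0.4, -2.9]), 1453)
xyz [ 0.016   0.0004 -0.0185] rot [ 0.0005 -0.0033  0.0009]
```

View pics/w6s.png

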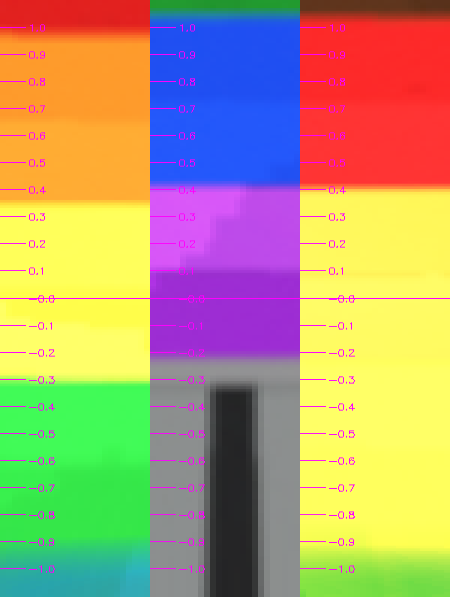

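```bash

python3 -m jog '[{"hand":0,"xyz":[0.0,0,-0.011],"rotation":[0,0,0]},{"hand":0,"xyz":[0.010,0,-0.011],"rotation":[0,0,0]},{"hand":0,"xyz":[0.0145,0,-0.011],"rotation":[0,0,0]},{"hand":0,"xyz":[0.0165,0,-0.011],"rotation":[0,0,0]},{"hand":0,"xyz":[0.0175,0,-0.011],"rotation":[0,0,0]},{"hand":0,"xyz":[0.018,0,-0.011],"rotation":[0,0,0]},{"hand":0,"xyz":[0.0183,0,-0.011],"rotation":[0,0,0]}]'; python3 st.py
```

```text
time_s: 15.32
eef_pos: [0.5105, 0.0382, 0.1011]
tool_rot: [-2.985, 1.566, 0.227]
contact_force: [-1.3, -0.9, 6.0]
opening: 0.0001
t 15.32 tip panel mm [ 2.5 24.3 27.1] F panel [-1.4  -0.78  5.96] open 0.0001
tilt [3.1409e+00 1.2000e-03 7.5000e-03]
```

```bash

python3 -m jog '[{"hand":0,"xyz":[0,0,0.0015],"rotation":[0,0,0]},{"hand":0,"xyz":[0,0,0.003],"rotation":[0,0,0]},{"hand":0,"xyz":[0,0,0.0035],"rotation":[0,0,0]},{"hand":0,"xyz":[0,0,0.0035],"rotation":[0,0,0]}]'; python3 st.py
python3 -m jog '[{"hand":0,"xyz":[-0.004,0,0],"rotation":[0,0,0]},{"hand":0,"xyz":[-0.017,0,0.003],"rotation":[0,0,0]},{"hand":0,"xyz":[-0.018,0.048,0.008],"rotation":[0,0,0]},{"hand":0,"xyz":[-0.018,0.048,0.008],"rotation":[0,0,0]},{"hand":0,"xyz":[-0.018,0.048,0.008],"rotation":[0,0,0]}]'
python3 look.py w7;python3 -c "
from h import *
from cell import bot
shift(bot.sense(),[.0095,-.024,.0285],-1)"
```

```text
time_s: 15.82
eef_pos: [0.5072, 0.0379, 0.1014]
tool_rot: [-2.998, 1.565, 0.213]
contact_force: [0.9, -0.7, 4.2]
opening: -0.0001
t 15.82 tip panel mm [-0.7 24.3 27.4] F panel [ 0.86 -0.76  4.21] open -0.0001
tilt [3.1408e+00 1.3000e-03 8.8000e-03]
time_s: 16.45
eef_pos: [0.5022, -0.0105, 0.1194]
tool_rot: [-2.922, 1.565, 0.289]
contact_force: [-0.1, -0.2, 0.7]
opening: -0.0
t 16.45 tip panel mm [ -9.1 -23.6  45.4] F panel [-0.07 -0.2   0.74] open -0.0
tilt [3.1415e+00 1.8000e-03 8.1000e-03]
a circle fit (array([-0.1, -4. ]), 1335)
b circle fit (array([-0.3, -1. ]), 1484)
c circle fit (array([-0.2, -2.9]), 1250)
xyz [ 0.017   0.0007 -0.0184] rot [ 0.0007 -0.0052  0.0011]
```

View pics/w7s.png

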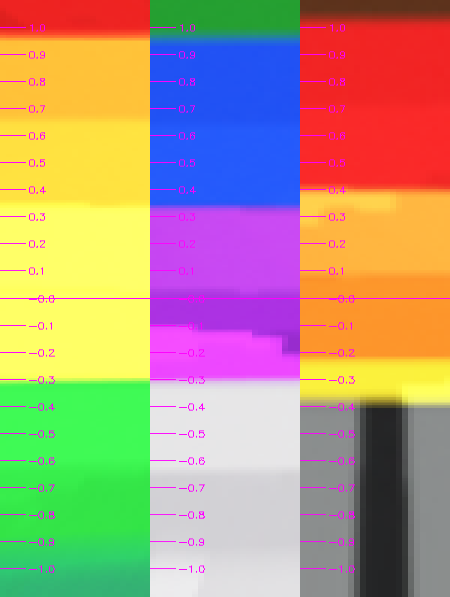

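View pics/w7.png

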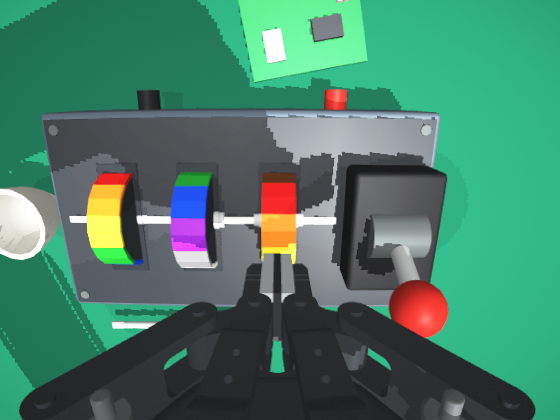

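```bash
python3 - <<'E'
from h import *
d=dict(np.load("w7.npz"));P=cloud(d,d['T']);q=(P-C)@Rp*1e3
f=d['frame'].astype(int)
k=(f[...,0]>150)&(f[...,1]<80)&(f[...,2]<80);k[:, :380]=0
print("ball",np.percentile(q[k],[2,50,98],axis=0).round(1))
tipz=45.4
for lo in range(10,120,10):
    k=(q[...,2]>tipz+lo)&(q[...,2]<tipz+lo+10)&(q[...,0]<30)&(d['z_map']>0)&(abs(q[...,1]+24)<90)&~((f[...,0]>150)&(f[...,1]<80))
    if k.sum()>5: print(lo,k.sum(),"y rel",np.percentile(q[k][:,1]+24,[1,99]).round(1),"x",np.percentile(q[k][:,0]+9.1,[1,99]).round(1))
E
```

```text
ball [[-26.  -97.9  65. ]
 [-14.9 -86.5  71.5]
 [ -8.4 -77.7  75.6]]
10 1128 y rel [-71.3  12.6] x [-14.1  10.8]
20 1087 y rel [-75.4  12.3] x [-15.2  10.8]
30 1077 y rel [-65.9  11.9] x [-12.1  10.7]
40 2230 y rel [-31.   29.1] x [-10.3  12.8]
50 6714 y rel [-38.1  36.3] x [-9.5 12.6]
60 5551 y rel [-45.8  44.2] x [-9.9 16.3]
70 10671 y rel [-53.3  51.3] x [-9.3 16.5]
80 13228 y rel [-60.   58.2] x [ 2.6 16.6]
90 4467 y rel [-60.4  58.9] x [ 8.2 19.2]
```

```bash

python3 -m jog '[{"hand":0,"xyz":[0.0,0,-0.019],"rotation":[0,-0.005,0.001]},{"hand":0,"xyz":[0.011,0,-0.019],"rotation":[0,-0.005,0.001]},{"hand":0,"xyz":[0.016,0,-0.019],"rotation":[0,-0.005,0.001]},{"hand":0,"xyz":[0.018,0,-0.019],"rotation":[0,-0.005,0.001]},{"hand":0,"xyz":[0.019,0,-0.019],"rotation":[0,-0.005,0.001]},{"hand":0,"xyz":[0.0193,0,-0.019],"rotation":[0,-0.005,0.001]},{"hand":0,"xyz":[0.0193,0,-0.019],"rotation":[0,-0.005,0.001]}]'; python3 st.py
```

```text
time_s: 17.38
eef_pos: [0.5214, -0.0088, 0.1005]
tool_rot: [-2.86, 1.57, 0.351]
contact_force: [-0.8, 0.3, 1.7]
opening: 0.0002
t 17.38 tip panel mm [ 10.1 -23.3  26.5] F panel [-0.73  0.34  1.68] open 0.0002
tilt [3.1409e+00 3.0000e-04 1.2000e-03]
```

```bash

python3 -m jog '[{"hand":0,"xyz":[0.0007,0,0],"rotation":[0,0,0]},{"hand":0,"xyz":[0.0014,0,0.0005],"rotation":[0,0,0]},{"hand":0,"xyz":[0.0016,0,0.002],"rotation":[0,0,0]},{"hand":0,"xyz":[0.0016,0,0.004],"rotation":[0,0,0]},{"hand":0,"xyz":[0.0016,0,0.006],"rotation":[0,0,0]},{"hand":0,"xyz":[0.0016,0,0.008],"rotation":[0,0,0]}]'; python3 st.py
```

```text
time_s: 18.12
eef_pos: [0.5136, -0.0093, 0.0994]
tool_rot: [-3.035, 1.569, 0.176]
contact_force: [1.7, 0.3, 6.5]
opening: -0.0001
t 18.12 tip panel mm [  2.4 -23.3  25.4] F panel [1.68 0.19 6.53] open -0.0001
tilt [3.1407e+00 3.0000e-04 2.8000e-03]
```

```bash

python3 -m jog '[{"hand":0,"xyz":[-0.0002,0,0.002],"rotation":[0,0,0]},{"hand":0,"xyz":[-0.0002,0,0.004],"rotation":[0,0,0]},{"hand":0,"xyz":[-0.0002,0,0.006],"rotation":[0,0,0]},{"hand":0,"xyz":[-0.0002,0,0.008],"rotation":[0,0,0]},{"hand":0,"xyz":[-0.0002,0,0.010],"rotation":[0,0,0]},{"hand":0,"xyz":[-0.0002,0,0.011],"rotation":[0,0,0]}]'; python3 st.py
python3 -m jog '[{"hand":0,"xyz":[-0.004,0,0],"rotation":[0,0,0]},{"hand":0,"xyz":[-0.017,0,0],"rotation":[0,0,0]},{"hand":0,"xyz":[-0.017,0,0],"rotation":[0,0,0]}]'
```

```text
time_s: 18.88
eef_pos: [0.5025, -0.0101, 0.0996]
tool_rot: [-2.986, 1.569, 0.225]
contact_force: [2.0, 1.0, 4.2]
opening: -0.0003
t 18.88 tip panel mm [ -8.8 -23.2  25.6] F panel [2.07 0.86 4.21] open -0.0003
tilt [3.1407e+00 4.0000e-04 2.7000e-03]
time_s: 19.25
eef_pos: [0.5028, -0.0101, 0.1176]
tool_rot: [-3.016, 1.568, 0.195]
contact_force: [-0.2, -0.5, 0.3]
opening: 0.0002
```

```bash
python3 look.py w8
```

```text
t 19.25 tip panel mm [ -8.5 -23.3  43.6] F panel [-0.26 -0.47  0.32] open 0.0002
tilt [3.1407e+00 6.0000e-04 4.4000e-03]
a circle fit (array([-0.2, -4. ]), 1363)
b circle fit (array([-0.3, -0.9]), 1507)
c circle fit (array([-0.4, -2.8]), 1237)
```

View pics/w8s.png

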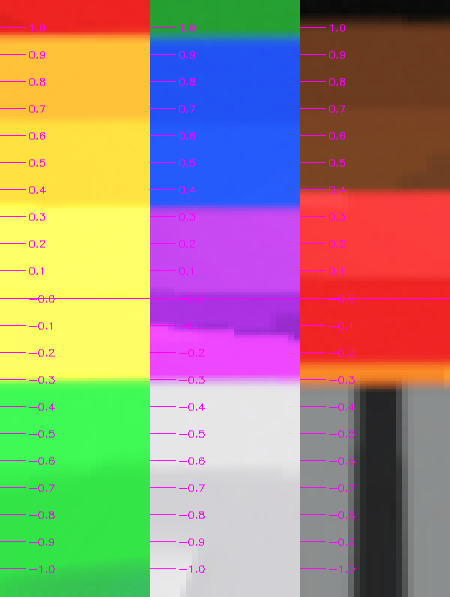

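```bash

python3 -m jog '[{"hand":0,"xyz":[0.0,0,-0.010],"rotation":[0,0,0]},{"hand":0,"xyz":[0.010,0,-0.010],"rotation":[0,0,0]},{"hand":0,"xyz":[0.0145,0,-0.010],"rotation":[0,0,0]},{"hand":0,"xyz":[0.0165,0,-0.010],"rotation":[0,0,0]},{"hand":0,"xyz":[0.0175,0,-0.010],"rotation":[0,0,0]},{"hand":0,"xyz":[0.018,0,-0.010],"rotation":[0,0,0]},{"hand":0,"xyz":[0.0183,0,-0.010],"rotation":[0,0,0]}]'; python3 st.py
```

```text
time_s: 20.18
eef_pos: [0.5129, -0.0093, 0.0993]
tool_rot: [-2.994, 1.568, 0.218]
contact_force: [-1.9, 0.5, 5.8]
opening: -0.0001
t 20.18 tip panel mm [  1.6 -23.2  25.3] F panel [-1.87  0.6   5.77] open -0.0001
tilt [3.1407e+00 7.0000e-04 5.0000e-03]
```

```bash

python3 -m jog '[{"hand":0,"xyz":[0,0,0.0015],"rotation":[0,0,0]},{"hand":0,"xyz":[0,0,0.0029],"rotation":[0,0,0]},{"hand":0,"xyz":[0,0,0.0029],"rotation":[0,0,0]}]'; python3 st.py
python3 -m jog '[{"hand":0,"xyz":[-0.004,0,0],"rotation":[0,0,0]},{"hand":0,"xyz":[-0.025,0,0.01],"rotation":[0,0,0]},{"hand":0,"xyz":[-0.05,0,0.03],"rotation":[0,0,0]},{"hand":0,"xyz":[-0.07,0,0.03],"rotation":[0,0,0]},{"hand":0,"xyz":[-0.07,0,0.03],"rotation":[0,0,0]}]'
python3 look.py w9
```

```text
time_s: 20.55
eef_pos: [0.5103, -0.0095, 0.0997]
tool_rot: [-3.017, 1.566, 0.195]
contact_force: [1.3, -0.2, 4.0]
opening: 0.0001
t 20.55 tip panel mm [ -1.  -23.2  25.7] F panel [ 1.26 -0.33  4.01] open 0.0001
tilt [3.1406e+00 9.0000e-04 6.8000e-03]
time_s: 21.18
eef_pos: [0.4808, -0.0114, 0.171]
tool_rot: [-2.955, 1.564, 0.256]
contact_force: [0.4, 0.8, -0.4]
opening: -0.0001
t 21.18 tip panel mm [-30.5 -23.1  97. ] F panel [ 0.41  0.77 -0.36] open -0.0001
tilt [3.1405e+00 1.9000e-03 1.0300e-02]
a circle fit (array([-0.3, -3.8]), 942)
b circle fit (array([-0.5, -0.8]), 1029)
c circle fit (array([-0.2, -2.8]), 1040)
```

View pics/w9s.png

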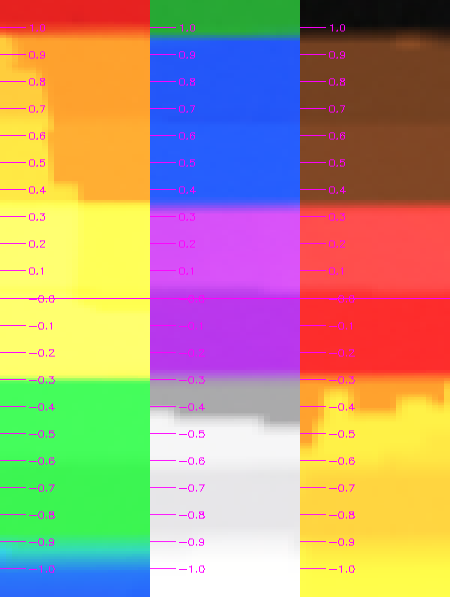

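View pics/w9.png

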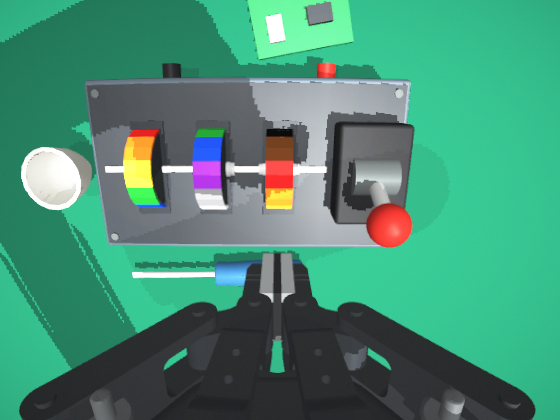

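```bash
cat > ball.py <<'E'
from h import *
from scipy.optimize import least_squares
import sys
d=dict(np.load(sys.argv[1]));P=cloud(d,d['T']);q=(P-C)@Rp*1e3
f=d['frame'].astype(int)
k=(f[...,0]>120)&(f[...,1]<90)&(f[...,2]<90)&(d['z_map']>0)&(abs(q[...,1]+88)<20)&(q[...,2]>35)&(abs(q[...,0])<50)
p=q[k];r=least_squares(lambda a:np.linalg.norm(p-a[:3],axis=1)-a[3],[*np.median(p,0)-[0,0,5],10],loss='soft_l1')
print(k.sum(),"ball c,r",r.x.round(1))
k=(abs(q[...,1]+88)<25)&(abs(q[...,0]-20)<15)&(f.max(-1)<60);print("block z",np.percentile(q[k][:,2],[5,50,95]))
E
python3 ball.py w9.npz; python3 ball.py w8.npz; python3 - <<'E'
from h import *
from cell import bot
shift(bot.sense(),[-.055,-.088,.055],-1)
E
```

```text
1384 ball c,r [-20.8 -89.3  63.   12.7]
block z [ 5.44565391 21.57480444 25.5169427 ]
2145 ball c,r [-20.8 -89.3  63.   12.6]
block z [ 4.83609532 18.61746145 25.24268524]
xyz [0.0403 0.065  0.0241] rot [ 0.0009 -0.0042  0.0012]
```

```bash

python3 -m jog '[{"hand":0,"xyz":[0,0.03,0.026],"rotation":[0,-0.004,0.001]},{"hand":0,"xyz":[0,0.066,0.026],"rotation":[0,-0.004,0.001]},{"hand":0,"xyz":[0.025,0.066,0.026],"rotation":[0,-0.004,0.001]},{"hand":0,"xyz":[0.043,0.066,0.026],"rotation":[0,-0.004,0.001]},{"hand":0,"xyz":[0.043,0.066,0.026],"rotation":[0,-0.004,0.001]}]'; python3 look.py w10
```

```text
time_s: 21.85
eef_pos: [0.458, -0.0789, 0.1238]
tool_rot: [0.024, 1.566, -3.047]
contact_force: [0.9, 0.0, -0.5]
opening: 0.0
t 21.85 tip panel mm [-58.  -88.8  49.8] F panel [ 0.89 -0.02 -0.5 ] open 0.0
tilt [ 3.1403e+00 -2.0000e-04 -7.1000e-03]
a circle fit (array([-0.4, -3.9]), 24)
b circle fit (array([-0.5, -0.8]), 1571)
c circle fit (array([-0.6, -2.7]), 1718)
```

View pics/w10.png

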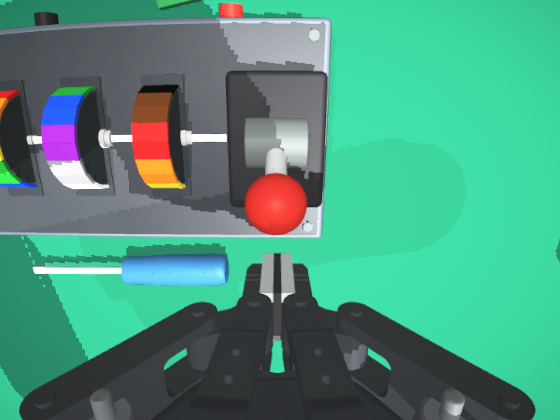

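```bash

python3 -m jog '[{"hand":0,"xyz":[0,0,-0.008],"rotation":[0,0,0]},{"hand":0,"xyz":[0,0,-0.013],"rotation":[0,0,0]},{"hand":0,"xyz":[0,0,-0.017],"rotation":[0,0,0]},{"hand":0,"xyz":[0,0,-0.021],"rotation":[0,0,0]},{"hand":0,"xyz":[0,0,-0.025],"rotation":[0,0,0]}]'; python3 st.py
python3 -m jog '[{"hand":0,"xyz":[0,0,-0.004],"rotation":[0,0,0]},{"hand":0,"xyz":[0,0,-0.008],"rotation":[0,0,0]},{"hand":0,"xyz":[0,0,-0.012],"rotation":[0,0,0]}]'; python3 st.py
```

```text
time_s: 22.52
eef_pos: [0.484, -0.0771, 0.1254]
tool_rot: [0.212, 1.569, -2.859]
contact_force: [-1.8, -0.1, 1.7]
opening: -0.0001
t 22.52 tip panel mm [-31.9 -88.9  51.4] F panel [-1.78  0.05  1.68] open -0.0001
tilt [ 3.1401e+00 -6.0000e-04 -2.8000e-03]
time_s: 22.9
eef_pos: [0.4963, -0.0763, 0.1254]
tool_rot: [0.214, 1.569, -2.857]
contact_force: [-2.0, 0.3, 0.8]
opening: -0.0002
t 22.9 tip panel mm [-19.6 -88.9  51.4] F panel [-1.99  0.49  0.8 ] open -0.0002
tilt [ 3.1401e+00 -6.0000e-04 -2.6000e-03]
```

Pushing lightly at about 2 N; continuing in small steps.

```bash

python3 -m jog '[{"hand":0,"xyz":[0,0,-0.004],"rotation":[0,0,0]},{"hand":0,"xyz":[0,0,-0.008],"rotation":[0,0,0]},{"hand":0,"xyz":[0,0,-0.012],"rotation":[0,0,0]}]'; python3 st.py
python3 -m jog '[{"hand":0,"xyz":[0,0,-0.002],"rotation":[0,0,0]},{"hand":0,"xyz":[0,0,-0.004],"rotation":[0,0,0]},{"hand":0,"xyz":[0,0,-0.004],"rotation":[0,0,0]}]'; python3 st.py
```

```text
time_s: 23.28
eef_pos: [0.5086, -0.0754, 0.1252]
tool_rot: [0.191, 1.569, -2.88]
contact_force: [-1.6, 0.8, 1.1]
opening: -0.0003
t 23.27 tip panel mm [ -7.3 -88.8  51.2] F panel [-1.52  0.87  1.05] open -0.0003
tilt [ 3.1401e+00 -5.0000e-04 -2.8000e-03]
time_s: 23.65
eef_pos: [0.5126, -0.0751, 0.1249]
tool_rot: [0.121, 1.569, -2.95]
contact_force: [-1.2, 0.3, -0.6]
opening: 0.0
t 23.65 tip panel mm [ -3.3 -88.8  50.9] F panel [-1.13  0.4  -0.62] open 0.0
tilt [ 3.1402e+00 -4.0000e-04 -3.2000e-03]
```

```bash

python3 -m jog '[{"hand":0,"xyz":[0,0,-0.001],"rotation":[0,0,0]},{"hand":0,"xyz":[0,0,-0.001],"rotation":[0,0,0]}]'; python3 st.py; python3 look.py w11; python3 ball.py w11.npz
```

```text
time_s: 23.9
eef_pos: [0.5135, -0.075, 0.1248]
tool_rot: [0.091, 1.569, -2.98]
contact_force: [-1.1, -0.1, -0.8]
opening: -0.0001
t 23.9 tip panel mm [ -2.4 -88.8  50.8] F panel [-1.11 -0.01 -0.81] open -0.0001
tilt [ 3.1402e+00 -3.0000e-04 -3.6000e-03]
t 23.9 tip panel mm [ -2.4 -88.8  50.8] F panel [-1.11 -0.01 -0.81] open -0.0001
tilt [ 3.1402e+00 -3.0000e-04 -3.6000e-03]
a circle fit (array([-0.4, -3.9]), 874)
b circle fit (array([-0.5, -0.8]), 1230)
c circle fit (array([-0.6, -2.7]), 1313)
2768 ball c,r [ 20.8 -89.3  62.3  12.9]
block z [ 24.44666132 128.79927432 145.93386215]
```

View pics/w11.png

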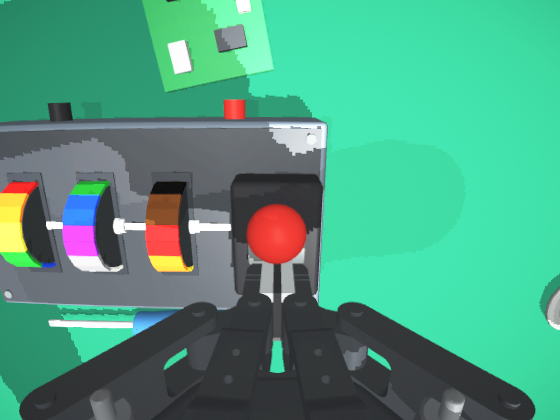

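```bash

python3 -m jog '[{"hand":0,"xyz":[0,0,0.02],"rotation":[0,0,0]},{"hand":0,"xyz":[0,0,0.06],"rotation":[0,0,0]},{"hand":0,"xyz":[-0.05,0,0.06],"rotation":[0,0,0]},{"hand":0,"xyz":[-0.07,-0.06,0.04],"rotation":[0,0,0]},{"hand":0,"xyz":[-0.07,-0.06,0.04],"rotation":[0,0,0]},{"hand":0,"xyz":[-0.07,-0.06,0.04],"rotation":[0,0,0]}]'; python3 look.py w12; python3 ball.py w12.npz
```

```text
time_s: 24.7
eef_pos: [0.4697, -0.0175, 0.1949]
tool_rot: [-0.03, 1.569, -3.1]
contact_force: [0.1, -0.7, -0.6]
opening: -0.0001
t 24.7 tip panel mm [-42.1 -28.4 120.9] F panel [ 0.03 -0.7  -0.63] open -0.0001
tilt [ 3.139e+00  1.000e-04 -2.700e-03]
a circle fit (array([-0.2, -3.9]), 832)
b circle fit (array([-0.5, -0.8]), 883)
c circle fit (array([-0.7, -2.7]), 867)
1234 ball c,r [ 20.8 -89.2  62.6  12.7]
block z [ 6.68760815 23.3027483  25.81205376]
```

View pics/w12.png

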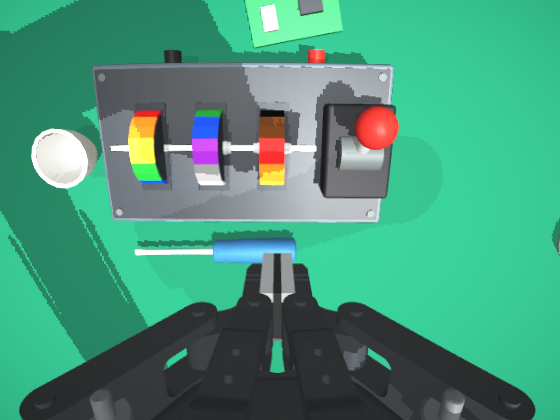

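View pics/w12s.png

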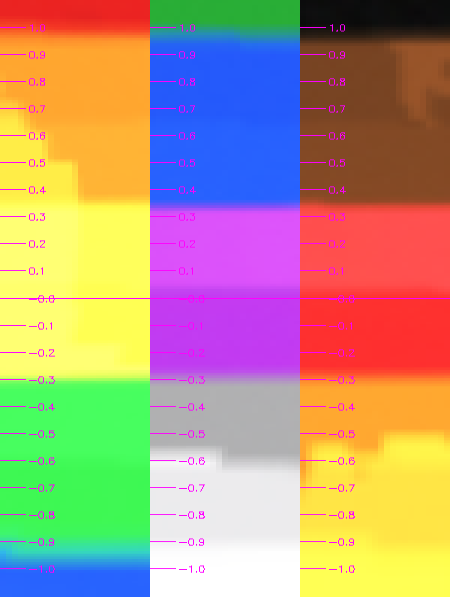

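Yellow, violet and red facets all straddle the index line within about 0.03 rad. The toggle leans fully away, and the robot is clear.

```bash
python3 -c "
from cell import bot
print(bot.hand_in())"
```

```text
the job is handed in; nothing more can be done
None
```

The box is set to 472 and switched on, and the job was handed in at about 25 s of the allowed 54 s. The hand-in gave no verdict.

- **Wheels:** I rolled the left wheel to yellow in two strokes, the middle wheel to violet in two strokes plus a nudge, and the right wheel to red in one stroke plus a nudge. Fingertip readings stayed at or below 6.5 N. I only read force at the end of each move, so a brief peak in between would not show.
- **Toggle:** I pushed it over only after all three wheels read correctly, with readings of about 2 N. Its ball moved from 21 mm on the robot's side of centre to 21 mm beyond it, which is fully on.
- **Last check:** In the final wrist image all three facets sit about 0.03 rad or less from centred on the index lines. My earlier readings of unmoved wheels drifted by up to about 0.05 rad between views, so the true error may be slightly larger, but it is well inside the 0.17 rad tolerance.
- **Rest of the bench:** The arm was clear of everything with no real force reading. The screwdriver, cup and circuit board showed no visible shift. The other bystanders were not in the final picture, and I never worked near them.

No check failed or disagreed.

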